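Clamp the roller block in the vise and snap its dust cap on

TASK

The guide-roller block stands loose between the jaws of the machine vise: turn the vise's crank clockwise (seen from the crank's end) until the jaw clamps the block tight. Then take the tall dust cap from the bench, press it straight down over the round head of the roller's axle until it clicks, and keep pushing until its rim sits flush on the hub collar. Finish while still holding the cap pressed down there with about 10 N (do not let go), and leave the other things on the bench where they are.

Things in the scene. Friction and masses are not known exactly. Their poses are not given: they have to be found in the camera images.
- vise: Grey machine vise on a dark steel riser (foot 150 x 170 mm), fixed to the bench. Origin: centre of the foot, on the bench. z up; y runs along the screw from the crank (-y end) to the fixed jaw; x runs along the jaws. The bed under the workpiece is 80 mm above the bench; both jaws are 84 mm wide and rise 28 mm above the bed; the fixed jaw's face is at y = +22 mm.
- jaw: The vise's moving jaw, 84 mm wide; it slides along the vise's +y towards the fixed jaw as the crank is turned, 6 mm per full turn, and carries screw and crank with it. Its origin is of no use: see jaw_face.
- jaw_face (a point): Centre of the moving jaw's gripping face, 94 mm above the bench.
- crank (a joint): Crank angle in rad; grows when turned clockwise seen from the crank's end (looking along the vise's +y), which closes the jaw. Starts between 0.4 and 2.3; the jaw has pushed the block against the fixed jaw at about 4.2; above 4.5 it is tight; it stops dead at 4.75. Stays where it is left. Needs about 5 N at the sleeve to turn, some 8 N near the end.
- screw_axis (a point): Point on the screw's horizontal axis, 97 mm above the bench, in the middle of the flat crank arm. Seen from the crank's end, at crank reading q the arm points (q - 2.705) rad clockwise from straight up, so at 0 rad from up it points up and at +1.57 towards the vise's +x.
- crank_grip (a point): Centre of the crank's black handle sleeve: round, 22 mm diameter, 76 mm long, spinning freely on its pin, parallel to the screw. It runs on a circle of 55 mm radius about the screw axis, 46 mm out from screw_axis towards the vise's -y; the sleeve begins 8 mm from the middle of the crank arm. Ignore this point's orientation.
- roller_block: Guide-roller unit standing loose between the jaws, about 0.5 kg: aluminium block 50 mm (x, along the jaws) x 44 mm (y) x 40 mm high, on it a white roller (40 mm diameter, 20 mm high), a steel hub collar (30 mm diameter, 8 mm high), a neck (10 mm diameter) and a ball-shaped snap head (15 mm diameter). Origin: centre of the block's underside, z up.
- seat (a point): Centre of the hub collar's flat top, on which the cap's rim must end up; 68 mm above the block's underside (148 mm above the bench). The snap head's centre is 12 mm and its top 19.5 mm above this point. z is the axle's axis, up.
- cap_center (a point): Centre, half-way up, of the tall dust cap: black ribbed plastic, 32 mm diameter, 28 mm high plus a 2 mm dome, 45 g, standing on the bench open side down; z up. Inside, a 23 mm bore with four sprung tongues that meet the snap head when the rim is 13 mm above the seat; the push peaks (8 to 16 N) at 8 to 10 mm, drops at the click, then push on to the seat (this point 14 mm above it).
- flat_cap: Another cap, not for this job: low black plastic disc, 40 mm diameter with a smaller step, 14 mm high. Origin under its centre. Leave it.
- spare_roller: Spare white roller, 40 mm diameter, 20 mm high, standing on the bench. Origin under its centre. Leave it.
- screwdriver: Screwdriver lying on the bench, 190 mm long. Leave it.
- wrench: Steel wrench lying on the bench, 160 mm long. Leave it.
- label_roll: White roll of labels, 80 mm diameter, 50 mm high, standing on end. Origin under its centre. Leave it.
- bushing: Small steel bushing, 28 mm diameter, 22 mm high. Origin under its centre. Leave it.
- hex_bolt: Steel bolt standing on its head, 40 mm high. Origin under its centre. Leave it.
- cap: The same tall dust cap by its origin, the centre of its open rim (on the bench at the start; at the seat when it is home).

How it is judged:
By the outcome, as a careful person would: the job done as asked, in the order asked, and still so for the second after the job is handed in, while the arm keeps its last pose, push and grip.
It also fails if it takes over 70 s, if anything falls off the work surface, if the arm or the gripper's body presses on something with over 40 N, if the wrist force passes 120 N, or if a joint passes its speed limit or range.

ROBOT

A 7-joint arm with a two-finger parallel gripper is mounted at the origin on the work surface. World frame = base frame: x ahead of the robot, y to its left, z up, the work surface at z = 0. Lengths are in m, angles in rad, forces in N, time in s.
With the tool pointing down it reaches from about 0.425 to 0.925 m from the base axis. Payload 6.8 kg.
Tool frame: the origin (TCP) lies on the mounting face of the last link; the fingertips stand 173 mm ahead of it and the grasp point (between the pads) lies 155 mm ahead of it; z points along the fingers, y is the line along which they close (so a half turn about z gives the same grasp; the last joint's range is limited). The gripper opens to 85 mm and grips with 20 to 120 N. Pads are 22 mm wide; open, the fingers measure 114 mm over their backs; the gripper's body (76 mm by 85 mm) begins 54 mm behind the grasp point. The pads swing forward as they close: fully open they stand 13 mm farther back than shut.
Start: joints at [1.113, 0.477, 0.022, 1.555, -0.011, 1.109, -0.083], TCP at [0.231, -0.634, 0.405] pointing down, gripper open.
Joint ranges: [-2.96, 2.96], [-0.34, 2.1], [-1.41, 1.46], [0.24, 2.44], [-1.37, 4.51], [0.17, 1.92], [-2.96, 2.96]. Speed limits (rad/s): [2.39, 2.39, 3.14, 3.14, 3.14, 3.14, 3.14].

INTERFACE

Orientations are given as a unit quaternion [w, x, y, z].
In Python, from station import bot gives the robot as it stands. The module is installed in compiled form; this text tells all that it offers.
- The arm moves only by the shell command python3 -m pendant 'ROWS' [FORCE]. ROWS is JSON, a list of rows, each a list of 5 numbers: the finger opening in m, from 0 to 0.0854, then the shift along the tool's x, y, z in m, then the turn about the tool's z in degrees. In form: [[jaw, x, y, z, yaw], ...]. A call has 1 to 12 rows; each row shifts and turns the commanded pose from where the row before left it, along the tool's axes as they then stand; what a row does not reach is not made up. A row lasts 1/12 s, in which the tool goes at most 41.7 mm and 7.16 degrees, less where a joint would pass 70% of its speed; a pose out of reach is approached as far as the arm can. A call with a gripper value outside its range is refused whole. The fingers move at their own pace and stop on an object; FORCE is the grip in N (left out, the last holds). Time passes only in rows, so rows that do not move let the fingers close. It gives the time, the measured TCP pose, the force, the opening and the grip force at its end, in the units of the state.
- bot.get_obs(): the state, without advancing time (a new reading comes with each control period).
- bot.read_camera(name): name is "scene" or "side" or "wrist"; returns (picture, depth): 480x640x3 uint8, blue, green, red; 480x640 float32, m along the optical axis (not along the pixel's ray), 0 where there is no reading.
- bot.camera_model(name): a dict with "intrinsics" (3x3 intrinsics, pixels), "dist_coeffs" ([k1, k2, p1, p2, k3] as OpenCV has them; the pictures are not rectified), "R" (3x3) and "t" (3): a world point X has camera coordinates R X + t. Camera axes: x right, y down, z forward; pixel columns grow to the right and rows downward; lengths in m; the calibration is good to about 2 mm. A picture is of the moment at which its call begins: read the wrist's pose just before it. camera_model takes no time and is no camera call; for the wrist camera it gives the pose at the moment of the call.
- bot.hand_in(): hands the job in; it is judged then, once.
Trained networks look in the newest picture that a camera, given by its name, has taken for a name from the list of things; names that differ only in an ending like _2 or _b are one class to them, and where a whole thing is asked for, a point or a joint stands for the part that bears it (a point fixed in the world has none). Each returns a list of dicts, best first, with "score" (0 to 1); they miss things now and then, are a little off and sometimes report something else, mostly with a low value. They report only what shows in the picture. A call takes as long as a camera call.
- bot.boxes_of(name, camera): "at" ([column, row] in pixels, amid what is visible of it).
- bot.trace(name, camera): "mask" (480x640 bool, what is visible of it) and "at" ([column, row] in pixels, amid what is visible of it).
- bot.pinpoint(name, camera): "at" ([column, row] in pixels: a listed point, or the origin of a listed thing).
The state is a dict: "t": time; "q": joint angles; "joint_vel": joint speeds; "joint_torque": joint torques, N m; "eef_pos": TCP position; "tool_rot": TCP orientation; "contact_force": force on the tool from outside, world axes, zero at the start; "torque": the same for the moment, N m; "gripper_width": opening from 0.0 (shut) to 1.0 (fully open); "grasp_force": force on a finger pad.
Only numpy, scipy, OpenCV 4.12 (cv2) and the standard library are available. Lean on these libraries where they do the work, as an engineer would, in place of code of your own. Each camera call takes 0.05 s, during which the arm holds its last target. There are 200 camera calls.

## Working session

There is one attempt and no reset: what is moved stays moved. The work goes in short steps, Python scripts to look and compute and a shell command to move; the robot and the scene stay as the last step left them, time stands still between calls to the robot, and variables do not carry over. Pictures are saved under pics/ and viewed, at most 10 in all, crops included, and the job is handed in when it is done.

```bash
mkdir -p pics
cat > h.py <<'E'
import numpy as np, cv2
from station import bot
def ray(cam,px):
    m=bot.camera_model(cam);K=np.array(m["intrinsics"]);d=np.array(m["dist_coeffs"])
    u=cv2.undistortPoints(np.array([[px]],float),K,d)[0,0];R=np.array(m["R"]);t=np.array(m["t"])
    return R,t,np.array([u[0],u[1],1.])
def atz(cam,px,z):
    R,t,u=ray(cam,px);c=-R.T@t;d=R.T@u;return c+d*(z-c[2])/d[2]
def atd(cam,px,dep):
    R,t,u=ray(cam,px);return R.T@(u*dep-t)
def tri(obs):
    A=np.zeros((3,3));b=np.zeros(3)
    for cam,px in obs:
        R,t,u=ray(cam,px);c=-R.T@t;d=R.T@u;d/=np.linalg.norm(d);P=np.eye(3)-np.outer(d,d);A+=P;b+=P@c
    return np.linalg.solve(A,b)
E
python3 - <<'E'
from h import *
np.set_printoptions(precision=4,suppress=True)
ims=[]
o=bot.get_obs();print(o['eef_pos'],o['tool_rot'],o['gripper_width'],o['contact_force'])
pts={}
for c in ["scene","side","wrist"]:
    im,d=bot.read_camera(c);m=bot.camera_model(c);print(c,-np.array(m["R"]).T@np.array(m["t"]))
    cv2.imwrite(f"pics/{c}0.png",im)
    for n in ["vise","screw_axis","crank_grip","jaw_face","seat","cap_center","flat_cap"]:
        r=bot.pinpoint(n,c)
        for k in r[:2]:
            u,v=map(int,k["at"]); dd=d[min(max(v,0),479),min(max(u,0),639)]
            print(c,n,round(k["score"],2),np.round(k["at"],1),atd(c,k["at"],dd) if dd>0 else None)
        if r and r[0]["score"]>.3: pts.setdefault(n,[]).append((c,r[0]["at"]))
for n,v in pts.items():
    if len(v)>1: print(n,[x[0] for x in v],tri(v))
E
```

```text
[ 0.2313 -0.6339  0.4037] [-0.0009  0.9847  0.174  -0.0002] 0.9951584141020061 [ 0.4629 -0.1582 -0.4344]
scene [ 1.2419 -0.3737  1.1833]
scene vise 0.67 [384.5 275.8] [0.601  0.0872 0.0649]
scene screw_axis 0.62 [326.6 254.3] [ 0.5252 -0.0187  0.1064]
scene crank_grip 0.93 [303.  231.5] [ 0.4721 -0.0511  0.1398]
scene crank_grip 0.72 [138.6 355.6] [ 0.5453 -0.4652  0.0049]
scene jaw_face 0.78 [379.7 249.9] [0.5602 0.0919 0.1068]
scene jaw_face 0.58 [255.2 257.4] [ 0.4036 -0.1438  0.0102]
scene seat 0.67 [389.4 232.3] [0.5529 0.1147 0.1484]
scene seat 0.64 [226.9 345. ] [ 0.6066 -0.282   0.0287]
scene cap_center 0.57 [224.  342.6] [ 0.5991 -0.2858  0.0292]
scene cap_center 0.5 [390.5 229.2] [0.5548 0.1149 0.161 ]
scene flat_cap 0.46 [452.6 213.7] [0.4706 0.3553 0.0097]
scene flat_cap 0.38 [390.3 231. ] [0.5524 0.1168 0.1512]
side [-0.0221  0.5518  0.6959]
side vise 0.89 [255.7 311.1] [0.5025 0.1654 0.0624]
side screw_axis 0.92 [308.8 252.8] [ 0.5148 -0.0069  0.0986]
side crank_grip 0.89 [334.  239.9] [ 0.4663 -0.0343  0.1398]
side crank_grip 0.3 [389.2 278.4] [ 0.3827 -0.1302  0.0148]
side jaw_face 0.68 [260.9 273.5] [0.5243 0.1228 0.12  ]
side seat 0.64 [253.1 256. ] [0.5452 0.1199 0.1518]
side cap_center 0.44 [355.7 217.9] [ 0.5883 -0.2735  0.0222]
side flat_cap 0.68 [200.1 398.5] [0.4584 0.3482 0.0127]
wrist [ 0.297  -0.611   0.3748]
vise ['scene', 'side'] [ 0.5601  0.1198 -0.009 ]
screw_axis ['scene', 'side'] [ 0.5182 -0.0131  0.0938]
crank_grip ['scene', 'side'] [ 0.4705 -0.046   0.1329]
jaw_face ['scene', 'side'] [0.551  0.1    0.0909]
seat ['scene', 'side'] [0.5513 0.1156 0.1461]
cap_center ['scene', 'side'] [ 0.5933 -0.2834  0.0159]
flat_cap ['scene', 'side'] [0.4662 0.3513 0.0072]
```

View pics/scene0.png

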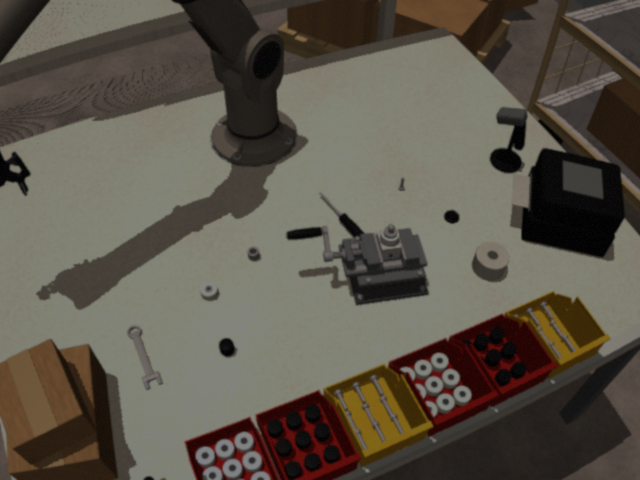

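View pics/side0.png

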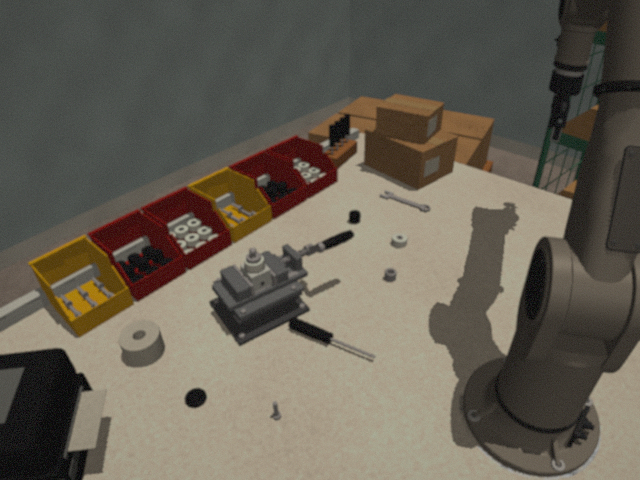

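The scene camera shows the cap at (226,346), the crank sleeve at (303,232) and the axle at (390,231). The triangulated points are consistent: radius 54 mm, heights right, vise yaw about -14°, crank about 1.93 rad. Next I move above the crank.

```bash
python3 -m pendant '[[0.085,0.0266,-0.0292,0,0],[0.085,0.0266,-0.0292,0,0],[0.085,0.0266,-0.0292,0,0],[0.085,0.0266,-0.0292,0,0],[0.085,0.0266,-0.0292,0,0],[0.085,0.0266,-0.0292,0,0],[0.085,0.0266,-0.0292,0,0],[0.085,0.0266,-0.0292,0,0],[0.085,0.0266,-0.0292,0,0],[0.085,0.0266,-0.0292,0,0],[0.085,0.0266,-0.0292,0,0],[0.085,0.0266,-0.0292,0,0]]'
python3 -m pendant '[[0.085,0.0266,-0.0292,0,0],[0.085,0.0266,-0.0292,0,0],[0.085,0.0266,-0.0292,0,0],[0.085,0.0266,-0.0292,0,0],[0.085,0,0,0,-6.95],[0.085,0,0,0,-6.95],[0.085,0,0,0,-6.95],[0.085,0,0,0,-6.95],[0.085,0,0,0,-6.95],[0.085,0,0,0,-6.95],[0.085,0,0,0,-6.95],[0.085,0,0,0,-6.95]]'
cat > look.py <<'E'
from h import *
import sys
np.set_printoptions(precision=4,suppress=True)
tag=sys.argv[1]; names=sys.argv[2].split(','); cams=sys.argv[3].split(',')
pts={}
o=bot.get_obs();print(o['t'],o['eef_pos'],o['tool_rot'])
for c in cams:
    im,d=bot.read_camera(c);cv2.imwrite(f"pics/{c}{tag}.png",im)
    for n in names:
        r=bot.pinpoint(n,c)
        for k in r[:2]:
            u,v=map(int,k["at"]); dd=d[min(max(v,0),479),min(max(u,0),639)]
            print(c,n,round(k["score"],2),np.round(k["at"],1),atd(c,k["at"],dd) if dd>0 else None)
        if r and r[0]["score"]>.3: pts.setdefault(n,[]).append((c,r[0]["at"]))
Z=dict(screw_axis=.097,jaw_face=.094,seat=.148,cap_center=.014,vise=0,roller_block=.08,crank_grip=.136)
for n,v in pts.items():
    if len(v)>1: print('tri',n,tri(v))
    for c,p in v: print('atz',c,n,atz(c,p,Z[n]))
E
python3 look.py 1 vise,screw_axis,crank_grip,jaw_face,seat,roller_block wrist
```

```text
t: 2.2
eef_pos: [0.4114, -0.1937, 0.4051]
tool_rot: [0.0, 0.985, 0.174, 0.0]
contact_force: [1.1, 0.0, 0.0]
gripper_width: 0.999
grasp_force: 0.0
t: 3.2
eef_pos: [0.4711, -0.0494, 0.4049]
tool_rot: [0.0, 0.788, 0.616, 0.0]
contact_force: [-0.1, -0.1, -0.5]
gripper_width: 0.994
grasp_force: 0.0
3.2 [ 0.4711 -0.0494  0.4049] [0.0002 0.7881 0.6155 0.0001]
wrist vise 0.7 [368.4  16.4] [0.5382 0.0864 0.1088]
wrist screw_axis 0.84 [378.4 170.6] [ 0.5237 -0.0148  0.1101]
wrist screw_axis 0.38 [274.6 300.8] [ 0.3968 -0.1336  0.0231]
wrist crank_grip 0.57 [322.8 240.2] [ 0.4728 -0.0472  0.1424]
wrist jaw_face 0.89 [382.6   9.6] [0.5488 0.0877 0.109 ]
atz wrist vise [0.5591 0.1144 0.    ]
atz wrist screw_axis [ 0.5254 -0.0162  0.097 ]
atz wrist crank_grip [ 0.4724 -0.0489  0.136 ]
atz wrist jaw_face [0.552  0.0918 0.094 ]
```

View pics/wrist1.png

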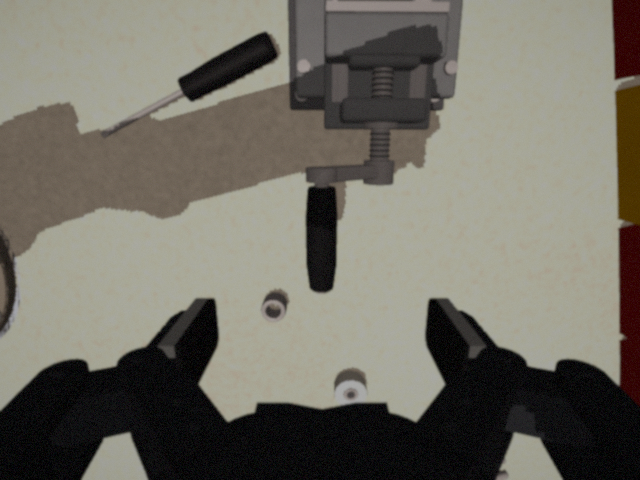

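The wrist view shows the sleeve at (322,240), parallel to the image vertical, with the crank arm at row 172 and the screw at column 380, so the tool is aligned with the vise. I descend and grip the sleeve.

```bash
python3 -m pendant '[[0.085,-0.004,0.001,0.03,0],[0.085,0,0,0.03,0],[0.085,0,0,0.03,0],[0.085,0,0,0.0274,0],[0.085,0,0,0,0],[0.02,0,0,0,0],[0.02,0,0,0,0],[0.02,0,0,0,0],[0.02,0,0,0,0],[0.02,0,0,0,0],[0.02,0,0,0,0],[0.02,0,0,0,0]]' 50
python3 look.py 2 screw_axis,crank_grip,jaw_face wrist
```

```text
t: 4.55
eef_pos: [0.4707, -0.0533, 0.288]
tool_rot: [-0.0, 0.79, 0.613, -0.0]
contact_force: [-4.4, 1.3, 7.3]
gripper_width: 0.245
grasp_force: 36.2
4.55 [ 0.4707 -0.0533  0.288 ] [-0.      0.79    0.6131 -0.0003]
wrist screw_axis 0.55 [413.7 183.1] [ 0.5203 -0.0127  0.1119]
wrist crank_grip 0.73 [321.9 311. ] [ 0.4733 -0.0443  0.1424]
atz wrist screw_axis [ 0.5236 -0.0154  0.097 ]
atz wrist crank_grip [ 0.4725 -0.0475  0.136 ]
```

View pics/wrist2.png

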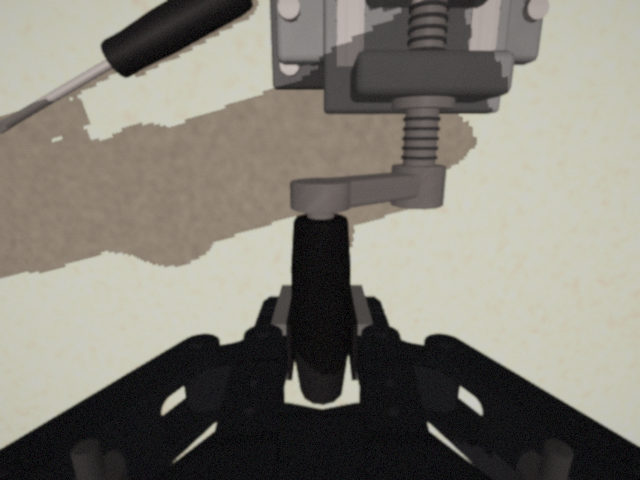

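```bash
python3 -m pendant '[[0.02,0.0001,0.0053,-0.0056,0],[0.02,0.0001,0.006,-0.0048,0],[0.02,0.0002,0.0067,-0.0039,0],[0.02,0.0001,0.0071,-0.0029,0],[0.02,0.0001,0.0074,-0.0019,0],[0.02,0.0002,0.0077,-0.0009,0],[0.02,0,0,0,0]]' 60
python3 look.py 3 screw_axis,crank_grip wrist
```

```text
t: 5.33
eef_pos: [0.5114, -0.0628, 0.3091]
tool_rot: [0.001, 0.79, 0.613, 0.001]
contact_force: [-2.8, -0.4, 11.6]
gripper_width: 0.243
grasp_force: 37.2
5.3333 [ 0.5114 -0.0628  0.3091] [0.0009 0.7901 0.613  0.0007]
wrist screw_axis 0.72 [321.6 180. ] [ 0.5256 -0.0093  0.1544]
wrist crank_grip 0.91 [324. 312.] [ 0.515  -0.0541  0.1641]
atz wrist screw_axis [ 0.5243 -0.0155  0.097 ]
atz wrist crank_grip [ 0.5117 -0.0683  0.136 ]
```

```bash
python3 -m pendant '[[0.02,0.0001,0.0077,0.0003,0],[0.02,0.0001,0.0076,0.0013,0],[0.02,0.0002,0.0073,0.0023,0],[0.02,0.0001,0.0069,0.0034,0],[0.02,0.0001,0.0064,0.0042,0],[0.02,0.0002,0.0058,0.0052,0],[0.02,0,0,0,0]]' 80
python3 look.py 4 screw_axis,crank_grip wrist,scene
```

```text
t: 6.07
eef_pos: [0.5522, -0.0724, 0.291]
tool_rot: [0.001, 0.79, 0.613, 0.001]
contact_force: [5.0, -0.6, -0.3]
gripper_width: 0.24
grasp_force: 36.0
6.0667 [ 0.5522 -0.0724  0.291 ] [0.0008 0.7901 0.613  0.0013]
wrist screw_axis 0.6 [231.  184.8] [ 0.5283 -0.0138  0.1112]
wrist crank_grip 0.93 [322.9 310.8] [ 0.5555 -0.0631  0.146 ]
scene screw_axis 0.83 [327.  254.8] [ 0.5284 -0.0193  0.1089]
scene screw_axis 0.51 [225.2 350.3] [ 0.6158 -0.2893  0.0264]
scene crank_grip 0.46 [310.  263.5] [ 0.6059 -0.0931  0.2165]
tri screw_axis [ 0.524  -0.0155  0.1003]
atz wrist screw_axis [ 0.5242 -0.0146  0.097 ]
atz scene screw_axis [ 0.5205 -0.0153  0.097 ]
tri crank_grip [ 0.5534 -0.0691  0.1352]
atz wrist crank_grip [ 0.5542 -0.0681  0.136 ]
atz scene crank_grip [ 0.5529 -0.0697  0.136 ]
```

```bash
python3 -m pendant '[[0.02,0.0001,0.0047,0.0054,0],[0.02,0.0001,0.0039,0.006,0],[0.02,0.0002,0.0031,0.0065,0],[0.02,0.0001,0.0022,0.0068,0],[0.02,0.0001,0.0013,0.007,0],[0.02,0.0002,0.0004,0.0071,0],[0.02,0,-0.0005,0.0071,0],[0.02,0,0,0,0]]' 100
python3 look.py 5 screw_axis,crank_grip,jaw_face wrist
```

```text
t: 7.03
eef_pos: [0.5654, -0.0749, 0.2432]
tool_rot: [-0.001, 0.79, 0.613, -0.0]
contact_force: [3.6, 2.0, -4.2]
gripper_width: 0.242
grasp_force: 35.9
7.0333 [ 0.5654 -0.0749  0.2432] [-0.0006  0.7898  0.6134 -0.0001]
wrist screw_axis 0.82 [156.9 200.6] [ 0.5307 -0.0127  0.1097]
wrist crank_grip 0.66 [323.4 310.5] [ 0.5688 -0.0649  0.1   ]
atz wrist screw_axis [ 0.5243 -0.0134  0.097 ]
atz wrist crank_grip [ 0.5732 -0.047   0.136 ]
```

```bash
python3 -m pendant '[[0.02,0.0001,-0.0009,0.0048,0],[0.02,0.0001,-0.0012,0.0048,0],[0.02,0.0001,-0.0016,0.0044,0],[0.02,0,0,0,0],[0.02,0,0,0,0]]'
python3 look.py 6 screw_axis,crank_grip wrist
```

```text
t: 7.65
eef_pos: [0.5616, -0.0737, 0.2307]
tool_rot: [-0.0, 0.79, 0.613, -0.0]
contact_force: [0.6, 3.6, 0.9]
gripper_width: 0.242
grasp_force: 36.5
7.65 [ 0.5616 -0.0737  0.2307] [-0.0003  0.7898  0.6134 -0.0004]
wrist crank_grip 0.69 [325.7 311.3] [ 0.5655 -0.0647  0.0858]
atz wrist crank_grip [ 0.5714 -0.0394  0.136 ]
```

View pics/wrist6.png

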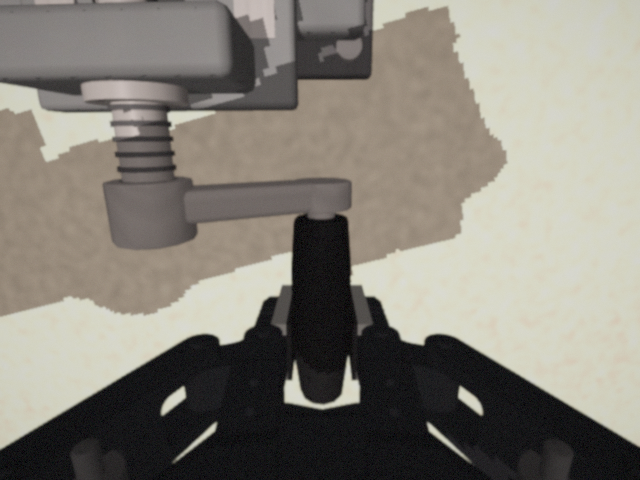

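The arm is just past horizontal: sleeve centre at z of about 0.075 and +51 mm out, so q is about 4.67 (tight). I release, rise and go over the cap.

```bash
python3 -m pendant '[[0.085,0,0,0,0],[0.085,0,0,0,0],[0.085,0,0,0,0],[0.085,0,0,0,0],[0.085,0,0,-0.03,0],[0.085,0,0,-0.04,0],[0.085,0,0,-0.04,0],[0.085,0,0,-0.035,0],[0.085,-0.0326,0.0138,0,0],[0.085,-0.0326,0.0138,0,0],[0.085,-0.0326,0.0138,0,0],[0.085,-0.0326,0.0138,0,0]]'
python3 -m pendant '[[0.085,-0.0326,0.0138,0,0],[0.085,-0.0326,0.0138,0,0],[0.085,0,0,0,0],[0.085,0,0,0,0]]'
python3 look.py 7 cap_center wrist
python3 look.py 7 crank_grip,screw_axis,cap_center,seat scene,side
```

```text
t: 8.8
eef_pos: [0.583, -0.2159, 0.3761]
tool_rot: [0.0, 0.79, 0.613, -0.0]
contact_force: [0.3, 0.1, -0.8]
gripper_width: 0.994
grasp_force: 0.0
t: 9.13
eef_pos: [0.593, -0.2874, 0.375]
tool_rot: [0.0, 0.792, 0.611, -0.001]
contact_force: [-0.6, 0.9, -0.1]
gripper_width: 0.993
grasp_force: 0.0
9.1333 [ 0.593  -0.2874  0.375 ] [ 0.      0.7916  0.6111 -0.0007]
wrist cap_center 0.59 [333.7 209.2] [ 0.6065 -0.2775  0.0324]
atz wrist cap_center [ 0.6062 -0.2811  0.014 ]
9.2333 [ 0.5937 -0.2833  0.3754] [-0.0005  0.7898  0.6134  0.0001]
scene crank_grip 0.63 [310.4 282.7] [ 0.5632 -0.073   0.081 ]
scene crank_grip 0.49 [382.3 274.2] [0.5937 0.0858 0.0622]
scene screw_axis 0.83 [330.1 252.7] [ 0.5265 -0.0111  0.1097]
scene cap_center 0.74 [225.  347.6] [ 0.6088 -0.2875  0.0249]
scene seat 0.76 [390.8 232.3] [0.5561 0.1161 0.1513]
side crank_grip 0.68 [389.4 278.3] [ 0.3847 -0.1343  0.0112]
side crank_grip 0.49 [312.8 239.5] [ 0.556  -0.0653  0.0823]
side screw_axis 0.8 [307.9 249.8] [ 0.5158 -0.0056  0.107 ]
side screw_axis 0.17 [327.8 341.4] [0.3701 0.1027 0.0151]
side cap_center 0.53 [353.6 216.7] [ 0.5957 -0.2737  0.023 ]
side cap_center 0.48 [306.3 249.8] [ 0.5185 -0.0035  0.107 ]
side seat 0.73 [253.9 257. ] [0.5448 0.1186 0.1487]
side seat 0.34 [143.8 352.5] [0.6021 0.3659 0.0407]
tri crank_grip [ 0.4409 -0.0915 -0.0142]
atz scene crank_grip [ 0.5971 -0.088   0.136 ]
atz side crank_grip [ 0.3106 -0.0093  0.136 ]
tri screw_axis [ 0.5207 -0.0093  0.1022]
atz scene screw_axis [ 0.518  -0.0068  0.097 ]
atz side screw_axis [ 0.525  -0.0151  0.097 ]
tri cap_center [ 0.6036 -0.2859  0.0139]
atz scene cap_center [ 0.6028 -0.2867  0.014 ]
atz side cap_center [ 0.6039 -0.2848  0.014 ]
tri seat [0.5503 0.1174 0.1447]
atz scene seat [0.5539 0.1177 0.148 ]
atz side seat [0.5456 0.118  0.148 ]
```

View pics/wrist7.png

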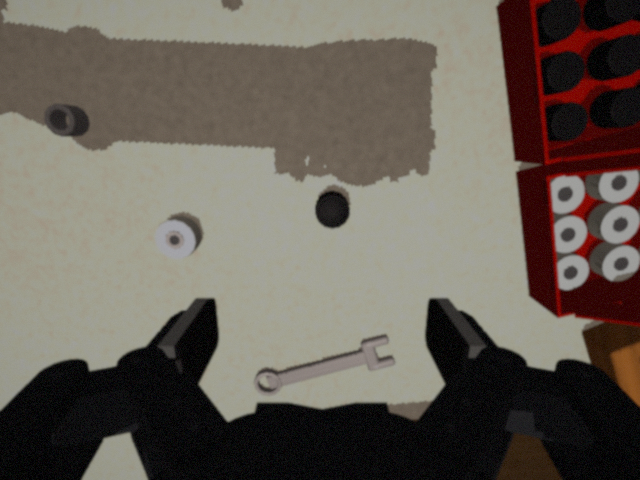

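The cap's dome shows at (332,208), the spare roller at (177,240), about 100 mm off to the side, and the wrench lies nearer the robot. I centre and go lower for a second look.

```bash
python3 -m pendant '[[0.085,0.0016,0.0113,0.03,0],[0.085,0,0,0.03,0],[0.085,0,0,0.03,0],[0.085,0,0,0.03,0],[0.085,0,0,0,0],[0.085,0,0,0,0],[0.085,0,0,0,0]]'
python3 - <<'E'
from h import *
np.set_printoptions(precision=4,suppress=True)
o=bot.get_obs();m=bot.camera_model("wrist");im,d=bot.read_camera("wrist");cv2.imwrite("pics/wrist8.png",im)
print(o['eef_pos'],o['tool_rot'])
for k in bot.pinpoint("cap_center","wrist")[:2]: print(k['score'],k['at'],atz("wrist",k["at"],.014))
for k in bot.trace("cap_center","wrist")[:2]:
    v,u=np.nonzero(k["mask"]);dd=d[v,u];P=np.array([atd("wrist",(a,b),c) for a,b,c in zip(u,v,dd) if c>0])
    T=P[P[:,2]>P[:,2].max()-.006];print(k["score"],k["at"],len(P),'top centre',(T.min(0)+T.max(0))/2,np.ptp(T,axis=0),P[:,2].max())
E
```

```text
t: 10.32
eef_pos: [0.6059, -0.2855, 0.2575]
tool_rot: [0.001, 0.79, 0.613, 0.001]
contact_force: [0.3, 0.2, 0.9]
gripper_width: 0.995
grasp_force: 0.0
[ 0.6059 -0.2855  0.2575] [0.0009 0.7899 0.6132 0.0006]
0.76 [316.3, 249.4] [ 0.6045 -0.2835  0.014 ]
0.94 [317.9, 253.4] 2536 top centre [ 0.6042 -0.2845  0.0305] [0.0313 0.0314 0.006 ] 0.03352119075983071
```

```bash
python3 -m pendant '[[0.085,0.0007,-0.0012,0.03,0],[0.085,0,0,0.03,0],[0.085,0,0,0.0215,0],[0.085,0,0,0,0],[0.026,0,0,0,0],[0.026,0,0,0,0],[0.026,0,0,0,0],[0.026,0,0,0,0],[0.026,0,0,0,0],[0.026,0,0,0,0],[0.026,0,0,0,0]]' 70
python3 -m pendant '[[0.02,0,0,0,0],[0.02,0,0,-0.03,0],[0.02,0,0,-0.04,0],[0.02,0,0,-0.04,0],[0.02,0,0,-0.04,0],[0.02,0,0,-0.04,0],[0.02,0,0,0,0],[0.02,0,0,0,0]]'
python3 - <<'E'
from h import *
np.set_printoptions(precision=4,suppress=True)
o=bot.get_obs();im,d=bot.read_camera("wrist");cv2.imwrite("pics/wrist9.png",im)
print(o['eef_pos'],o['contact_force'])
for k in bot.pinpoint("cap_center","wrist")[:2]: print(k['score'],k['at'],atz("wrist",k["at"],o['eef_pos'][2]-.16))
for k in bot.trace("cap_center","wrist")[:2]:
    v,u=np.nonzero(k["mask"]);dd=d[v,u];P=np.array([atd("wrist",(a,b),c) for a,b,c in zip(u,v,dd) if c>0])
    print(k["score"],k["at"],len(P),np.median(P,0),np.percentile(P[:,2],[5,95]))
E
```

```text
t: 11.38
eef_pos: [0.605, -0.2847, 0.1764]
tool_rot: [0.001, 0.79, 0.613, 0.001]
contact_force: [-1.6, 0.2, 7.0]
gripper_width: 0.357
grasp_force: 68.7
t: 12.05
eef_pos: [0.6049, -0.2844, 0.3684]
tool_rot: [0.003, 0.79, 0.613, 0.002]
contact_force: [-0.2, 0.3, -1.0]
gripper_width: 0.355
grasp_force: 69.4
[ 0.6049 -0.2844  0.3684] [-0.2116  0.311  -1.0357]
0.61 [320.1, 314.7] [ 0.6039 -0.2816  0.2084]Traceback (most recent call last):
  File "<stdin>", line 7, in <module>
  File "h.py", line 10, in atd
    R,t,u=ray(cam,px);return R.T@(u*dep-t)
          ~~~^^^^^^^^
  File "h.py", line 4, in ray
    m=bot.camera_model(cam);K=np.array(m["intrinsics"]);d=np.array(m["dist_coeffs"])
ValueError: time passes only in moves, steps and waits
```

View pics/wrist9.png

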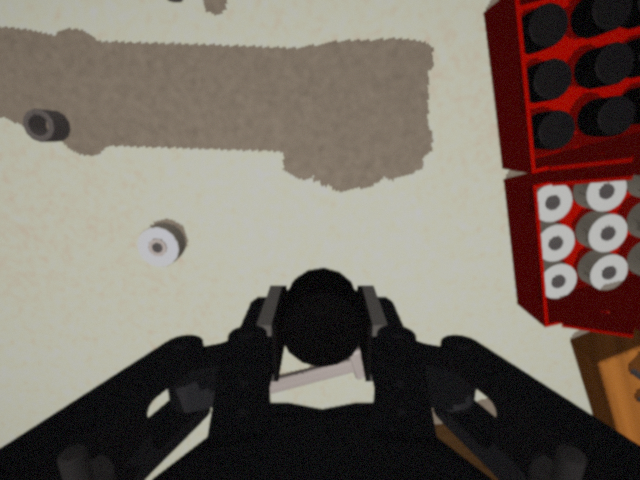

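The cap is held centred between the pads at (320,316). Moving to a stand-off where the wrist camera is above the axle.

```bash
python3 -m pendant '[[0.02,0.034,-0.0166,-0.01,0],[0.02,0.034,-0.0166,-0.01,0],[0.02,0.034,-0.0166,0,0],[0.02,0.034,-0.0166,0,0],[0.02,0.034,-0.0166,0,0],[0.02,0.034,-0.0166,0,0],[0.02,0.034,-0.0166,0,0],[0.02,0.034,-0.0166,0,0],[0.02,0.034,-0.0166,0,0],[0.02,0,0,0,0],[0.02,0,0,0,0],[0.02,0,0,0,0]]'
python3 - <<'E'
from h import *
np.set_printoptions(precision=4,suppress=True)
o=bot.get_obs();im,d=bot.read_camera("wrist");cv2.imwrite("pics/wrist10.png",im)
m=bot.camera_model("wrist");bot.camera_model=lambda c:m
print(o['eef_pos'],o['tool_rot'])
for n,z in [("seat",.148),("roller_block",.08),("jaw_face",.094),("vise",0)]:
    for k in bot.pinpoint(n,"wrist")[:1]: print(n,k['score'],k['at'],atz("wrist",k["at"],z))
# top of the snap head from depth
vv,uu=np.nonzero(d>0);K=np.array(m["intrinsics"])
U=cv2.undistortPoints(np.c_[uu,vv].astype(float)[:,None],K,np.array(m["dist_coeffs"]))[:,0]
P=(np.c_[U,np.ones(len(U))]*d[vv,uu][:,None]-np.array(m["t"]))@np.array(m["R"])
near=np.hypot(P[:,0]-.551,P[:,1]-.1165)<.035
for a,b in [(.157,.17),(.144,.152),(.136,.143)]:
    Q=P[near&(P[:,2]>a)&(P[:,2]<b)]
    if len(Q): print(a,len(Q),Q.mean(0),(Q.min(0)+Q.max(0))/2,np.ptp(Q,axis=0))
E
```

```text
t: 13.2
eef_pos: [0.5351, 0.0486, 0.383]
tool_rot: [-0.0, 0.79, 0.613, -0.001]
contact_force: [-0.5, -1.3, -0.9]
gripper_width: 0.354
grasp_force: 69.4
[0.5351 0.0486 0.383 ] [-0.0004  0.7899  0.6133 -0.0011]
seat 0.85 [318.5, 135.7] [0.5511 0.1167 0.148 ]
roller_block 0.69 [321.8, 134.3] [0.5532 0.1177 0.08  ]
jaw_face 0.6 [330.1, 163.4] [0.554  0.0966 0.094 ]
vise 0.61 [315.8, 133.5] [0.548  0.1208 0.    ]
0.157 661 [0.5513 0.1178 0.1661] [0.5512 0.1178 0.1645] [0.0148 0.0142 0.0105]
0.144 1620 [0.5514 0.118  0.149 ] [0.5512 0.1179 0.1489] [0.0291 0.0295 0.0047]
0.136 1462 [0.5515 0.1182 0.1408] [0.5513 0.1178 0.1403] [0.0393 0.0391 0.005 ]
```

View pics/wrist10.png

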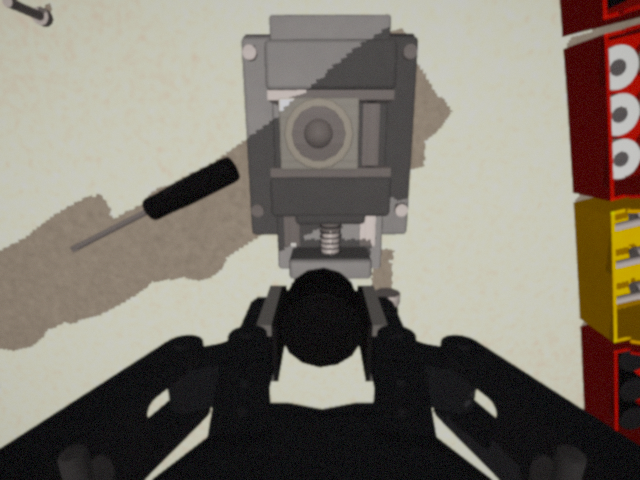

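The head sits at (318,133) with the block clamped between the jaw strips at rows 95 and 172, and the depth rings agree on an axle centre of (0.5512, 0.1178). Moving over it and down to just above tongue contact.

```bash
python3 -m pendant '[[0.02,0.0355,-0.0006,0,0],[0.02,0.035,-0.0005,0,0],[0.02,0,0,0,0],[0.02,0,0,0,0],[0.02,0,0,0,0]]' 110
python3 look.py 11 cap_center,seat scene,side | head -6
python3 -m pendant '[[0.02,0,0,0.015,0],[0.02,0,0,0.015,0],[0.02,0,0,0.0115,0],[0.02,0,0,0,0],[0.02,0,0,0,0]]'
```

```text
t: 13.87
eef_pos: [0.5518, 0.1169, 0.3839]
tool_rot: [0.0, 0.79, 0.613, -0.0]
contact_force: [-0.0, -1.1, -0.3]
gripper_width: 0.345
grasp_force: 108.7
13.8667 [0.5518 0.1169 0.3839] [ 0.0001  0.7901  0.613  -0.0004]
scene cap_center 0.56 [393.9 209.3] [0.5765 0.0996 0.2557]
scene seat 0.87 [390.2 230.7] [0.5554 0.1143 0.1569]
scene seat 0.62 [386.  250.1] [0.569  0.1022 0.1115]
side cap_center 0.65 [248.9 225.9] [0.5347 0.1278 0.2322]
side seat 0.95 [253.1 254.6] [0.5426 0.1214 0.1575]
t: 14.58
eef_pos: [0.5516, 0.1175, 0.3423]
tool_rot: [-0.0, 0.79, 0.613, -0.001]
contact_force: [0.4, -0.3, 0.5]
gripper_width: 0.342
grasp_force: 108.8
```

Free descent, no contact. Pressing through the click now.

```bash
python3 -m pendant '[[0.02,0,0,0.002,0],[0.02,0,0,0.002,0],[0.02,0,0,0.002,0],[0.02,0,0,0,0]]'
python3 -m pendant '[[0.02,0,0,0.001,0],[0.02,0,0,0.001,0],[0.02,0,0,0,0]]'
python3 -m pendant '[[0.02,0,0,0.001,0],[0.02,0,0,0.001,0],[0.02,0,0,0,0]]'
python3 -m pendant '[[0.02,0,0,0.001,0],[0.02,0,0,0.001,0],[0.02,0,0,0,0]]'
```

```text
t: 14.92
eef_pos: [0.5516, 0.1183, 0.3371]
tool_rot: [-0.0, 0.79, 0.613, 0.0]
contact_force: [-2.3, 2.0, 2.7]
gripper_width: 0.342
grasp_force: 109.2
t: 15.17
eef_pos: [0.5516, 0.1184, 0.3353]
tool_rot: [-0.0, 0.79, 0.613, 0.0]
contact_force: [-3.3, 1.8, 4.6]
gripper_width: 0.34
grasp_force: 109.6
t: 15.42
eef_pos: [0.5514, 0.1185, 0.3334]
tool_rot: [-0.0, 0.79, 0.613, 0.0]
contact_force: [-3.0, 2.0, 5.3]
gripper_width: 0.349
grasp_force: 109.7
t: 15.67
eef_pos: [0.5511, 0.1182, 0.3296]
tool_rot: [-0.001, 0.79, 0.614, -0.0]
contact_force: [-0.5, 4.1, -9.4]
gripper_width: 0.341
grasp_force: 109.3
```

The force rose, then flipped at the click. Pushing on to the seat.

```bash
python3 -m pendant '[[0.02,0,0,0.0015,0],[0.02,0,0,0.0015,0],[0.02,0,0,0,0]]'
python3 -m pendant '[[0.02,0,0,0.001,0],[0.02,0,0,0,0],[0.02,0,0,0,0]]'
python3 -m pendant '[[0.02,0,0,0.0007,0],[0.02,0,0,0,0],[0.02,0,0,0,0]]'
```

```text
t: 15.92
eef_pos: [0.5513, 0.1178, 0.3269]
tool_rot: [-0.0, 0.79, 0.613, -0.001]
contact_force: [-2.1, 3.4, -6.9]
gripper_width: 0.345
grasp_force: 109.8
t: 16.17
eef_pos: [0.5516, 0.1177, 0.3264]
tool_rot: [-0.0, 0.79, 0.613, -0.0]
contact_force: [-1.4, 4.3, -6.3]
gripper_width: 0.347
grasp_force: 109.8
t: 16.42
eef_pos: [0.5517, 0.1175, 0.3259]
tool_rot: [0.0, 0.79, 0.613, -0.0]
contact_force: [-3.3, 1.7, -4.7]
gripper_width: 0.342
grasp_force: 109.9
```

```bash
python3 -m pendant '[[0.02,0,0,0.0007,0],[0.02,0,0,0,0],[0.02,0,0,0,0]]'
python3 -m pendant '[[0.02,0,0,0.0007,0],[0.02,0,0,0,0],[0.02,0,0,0,0]]'
python3 -m pendant '[[0.02,0,0,0.0007,0],[0.02,0,0,0,0],[0.02,0,0,0,0]]'
```

```text
t: 16.67
eef_pos: [0.5517, 0.1175, 0.3254]
tool_rot: [0.0, 0.79, 0.613, -0.0]
contact_force: [-3.0, 1.6, -2.5]
gripper_width: 0.346
grasp_force: 110.0
t: 16.92
eef_pos: [0.5519, 0.1176, 0.3248]
tool_rot: [0.0, 0.79, 0.613, 0.0]
contact_force: [-3.3, 1.3, -0.5]
gripper_width: 0.346
grasp_force: 110.2
t: 17.17
eef_pos: [0.5519, 0.1177, 0.3246]
tool_rot: [0.0, 0.79, 0.613, 0.0]
contact_force: [-4.7, 0.5, 4.7]
gripper_width: 0.346
grasp_force: 111.0
```

```bash
python3 -m pendant '[[0.02,0,0,0.0006,0],[0.02,0,0,0,0],[0.02,0,0,0,0],[0.02,0,0,0,0]]'
python3 -m pendant '[[0.02,0,0,0,0],[0.02,0,0,0,0],[0.02,0,0,0,0],[0.02,0,0,0,0]]'
```

```text
t: 17.5
eef_pos: [0.5519, 0.1178, 0.3245]
tool_rot: [0.0, 0.79, 0.613, 0.0]
contact_force: [-6.3, 0.0, 10.0]
gripper_width: 0.342
grasp_force: 111.8
t: 17.83
eef_pos: [0.5519, 0.1177, 0.3245]
tool_rot: [0.001, 0.79, 0.613, 0.0]
contact_force: [-6.6, 0.7, 10.3]
gripper_width: 0.342
grasp_force: 111.7
```

The TCP height matches the flush value (0.3244) and the force holds at 10 N. One last picture before handing in.

Run:
```python
from h import *
np.set_printoptions(precision=4,suppress=True)
a,_=bot.read_camera("side");b,_=bot.read_camera("scene")
f=lambda i,x,y:cv2.resize(i[y-75:y+75,x-50:x+50],(400,600),interpolation=cv2.INTER_CUBIC)
cv2.imwrite("pics/fin.png",np.hstack([f(a,265,250),f(b,365,245)]))
print(bot.get_obs()['contact_force'])
```

```text
[-6.0132  0.1124 11.4003]
```

View pics/fin.png

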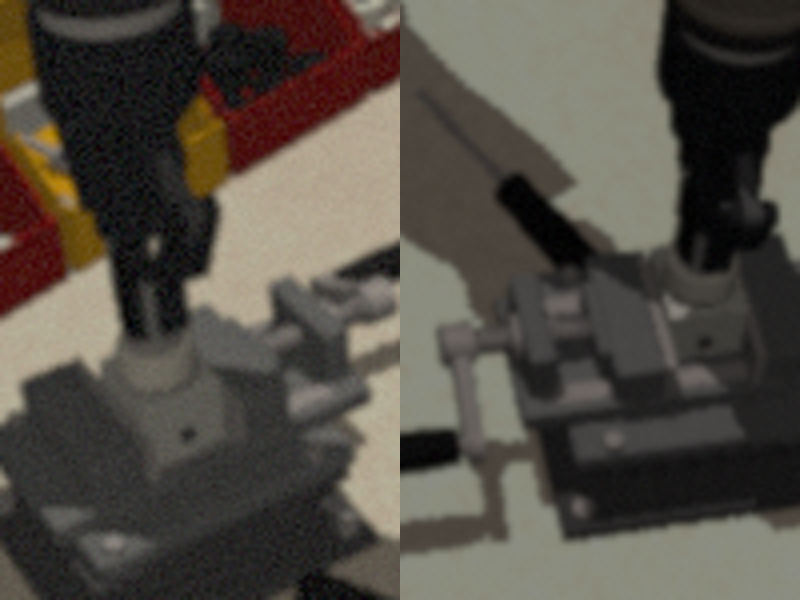

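Both crops show the block between the jaws and the cap down on the collar in the fingers (left at (155,335), right at (700,265)). The crank is still where it was left.

```bash
python3 -c "
from station import bot
print(bot.hand_in())"
```

```text
the job is handed in; nothing more can be done
None
```

Job handed in after about 18 s of robot time: the vise is clamped (crank at about 4.67 rad, estimated from the camera and arm pose), and the cap is clicked on, flush on the collar and still held down with about 10–11 N.

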